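# Heft the baking-bean tins

## Robot

A 7-joint arm with a two-finger parallel gripper is mounted at the origin on the work surface. World frame = base frame: x ahead of the robot, y to its left, z up, the work surface at z = 0. Lengths are in mm, angles in rad, forces in N, time in s.
With the tool pointing down it reaches from about 375 to 925 mm from the base axis. Payload 3.1 kg.
Tool frame: the origin (TCP) lies at the very end of the fingers, on their centre line; the grasp point (between the pads) lies 19 mm behind it; z points along the fingers, y is the line along which they close (so a half turn about z gives the same grasp; the last joint's range is limited). The gripper opens to 85 mm and grips with 20 to 120 N. Pads are 22 mm wide; open, the fingers measure 114 mm over their backs; the gripper's body (76 mm by 85 mm) begins 54 mm behind the grasp point. The pads swing forward as they close: fully open they stand 13 mm farther back than shut.
Start: joints at [-1.209, 0.383, 0.044, 1.598, -0.018, 1.161, -0.05], TCP at [288.429, 582.505, 231.269] pointing down, gripper open.
Joint ranges: [-2.61, 2.61], [-0.41, 2.15], [-1.48, 1.57], [0, 2.5], [-1.57, 4.71], [0.05, 1.97], [-2.85, 2.85]. Speed limits (rad/s): [2.79, 2.79, 3.14, 3.14, 3.14, 3.14, 3.14].

## Interface

Orientations are given as a rotation vector (axis times angle).
In Python, from workcell import monitor, cams, workorder gives the robot as it stands.
- The arm moves only by the tool carry_out, never from a script. Its arguments are lists of equal length, an entry for each row: "offset": the shift along the tool's x, y, z in m, a list of three; "yaw": the turn about the tool's z in rad; "fingers": the finger opening in m, from 0 to 0.0854. In form: {"offset": [[tx, ty, tz], ...], "yaw": [yaw, ...], "fingers": [fingers, ...]}. A call has 1 to 8 rows; each row shifts and turns the commanded pose from where the row before left it, along the tool's axes as they then stand; what a row does not reach is not made up. A row lasts 1/10 s, in which the tool goes at most 50 mm and 8.59 degrees, less where a joint would pass 70% of its speed; a pose out of reach is approached as far as the arm can. A call is refused whole if a number of a shift passes 0.05 or a number of a turn 0.15, either way. A call with a gripper value outside its range is refused whole. The fingers move at their own pace and stop on an object; "force" is the grip in N (left out, the last holds). Time passes only in rows, so rows that do not move let the fingers close. It gives the time, the measured TCP pose, the force, the opening and the grip force at its end, in the units of the state.
- monitor.read_state(): the state, without advancing time (a new reading comes with each control period).
- cams.grab_frame(name): name is "scene" or "top" or "wrist"; returns the picture (420x560x3 uint8, red, green, blue); there is no depth.
- cams.camera_params(name): a dict with "fx", "fy", "cx", "cy" (pixels), "rvec" (rotation vector, rad) and "tvec" (3), from world to camera coordinates, as OpenCV has them. Camera axes: x right, y down, z forward; pixel columns grow to the right and rows downward; lengths in mm; the calibration is good to about 2 mm. A picture is of the moment at which its call begins: read the wrist's pose just before it. camera_params takes no time and is no camera call; for the wrist camera it gives the pose at the moment of the call.
- workorder.close_job(): hands the job in; it is judged then, once.
The state is a dict: "time": time; "joint_pos": joint angles; "joint_vel": joint speeds; "effort": joint torques, N m; "tcp_pos": TCP position; "orientation": TCP orientation; "contact_force": force on the tool from outside, world axes, zero at the start; "wrist_torque": the same for the moment, N m; "opening": finger opening in mm; "finger_force": force on a finger pad.
Only numpy, scipy, OpenCV 4.12 (cv2) and the standard library are available. Lean on these libraries where they do the work, as an engineer would, in place of code of your own. Each camera call takes 0.05 s, during which the arm holds its last target. There are 200 camera calls.

## Task

One of the three identical closed tins on the wooden board is full of ceramic baking beans, and only its weight tells which. Starting with the tin next to the rolling-pin rack and working away from it, lift each tin in turn a good 5 cm clear of the board to feel its weight, and set it down upright on the board (without dropping it) before lifting the next; then finish while still holding the heaviest tin up, still and upright in the gripper, its bottom well above the lids of the other two, which stand upright on the board. Leave everything else where it is.

Things in the scene. Friction and masses are not known exactly. Their poses are not given: they have to be found in the camera images.
- tin_1: closed round tinplate tin, 64 mm diameter (66 mm at the lid, its top 26 mm), 110 mm tall, lid fixed; grip it round its upper half. 0.2 to 0.8 kg in all, the heaviest (any of the three) at least 0.2 kg above the others. All look alike, about 115 mm apart in a row on the board. Origin: centre of underside, z up its axis. This one stands next to the rolling-pin rack.
- tin_2: closed round tinplate tin, 64 mm diameter (66 mm at the lid, its top 26 mm), 110 mm tall, lid fixed; grip it round its upper half. 0.2 to 0.8 kg in all, the heaviest (any of the three) at least 0.2 kg above the others. All look alike, about 115 mm apart in a row on the board. Origin: centre of underside, z up its axis. This one stands in the middle.
- tin_3: closed round tinplate tin, 64 mm diameter (66 mm at the lid, its top 26 mm), 110 mm tall, lid fixed; grip it round its upper half. 0.2 to 0.8 kg in all, the heaviest (any of the three) at least 0.2 kg above the others. All look alike, about 115 mm apart in a row on the board. Origin: centre of underside, z up its axis. This one stands farthest from the rack.
- board: fixed wooden board, 130 x 360 x 20 mm, the three tins in a row along its length (its y axis). Origin: centre of its underside, on the table top at height 0; its top is 20 mm up.
- rack: fixed dark wooden peg rack, 340 mm long, 130 mm deep, 260 mm tall, with three beech rolling pins lying on its pegs, at the left end of the row of tins (+y side). Origin: centre of its underside.
- jar: glass jar with clip-on lid, 88 mm diameter, 124 mm tall, beyond the board. Origin: centre of its underside. Leave alone.
- bowl: terracotta bowl, 170 mm diameter, 70 mm tall, to the right. Origin: centre of its underside. Leave alone.
- ring_mould: open steel ring, 80 mm diameter, 45 mm tall, just beyond the board. Origin: centre of its underside. Leave alone.
- spatula: yellow spatula, 240 mm long, lying along the robot's side of the board. Leave alone.
- ramekin: small white cup, 72 mm diameter, 42 mm tall, just beyond the board. Origin: centre of its underside. Leave alone.
- mill: dark wooden pepper mill, 54 mm diameter, 142 mm tall, near the right front. Origin: centre of its underside. Leave alone.
Things that resemble listed ones, but are neither listed nor needed, are in the scene too. What is shaped like the tin_1 but orange is not meant.

How it is judged:
By the outcome, as a careful person would: the job done as asked, in the order asked, and still so for the second after the job is handed in, while the arm keeps its last pose, push and grip.
It also fails if it takes over 70 s, if anything falls off the work surface, if the arm or the gripper's body presses on something with over 40 N, if the wrist force passes 120 N, or if a joint passes its speed limit or range.

## Working session

There is one attempt and no reset: what is moved stays moved. The work goes in short steps, Python scripts to look and compute and a tool call to move; the robot and the scene stay as the last step left them, time stands still between calls to the robot, and variables do not carry over. Pictures are saved under pics/ and viewed, at most 10 in all, crops included, and the job is handed in when it is done.

Besides the shell and the picture viewer there is one more tool, called after "Request:" in YAML: its name, and indented under it one key for each argument. carry_out: Moves the arm, as the interface text tells. Its arguments: {"type":"object","properties":{"offset":{"type":"array"},"yaw":{"type":"array"},"fingers":{"type":"array"},"force":{"type":"number"}},"required":["offset","yaw","fingers"]}

```bash
mkdir -p pics
python3 - <<'E'
from workcell import monitor,cams
import cv2
s=monitor.read_state();print(s)
for n in("scene","top"):
    cv2.imwrite(f"pics/{n}0.png",cams.grab_frame(n)[:,:,::-1]);print(n,cams.camera_params(n))
E
```

```text
{'time': 0.0, 'joint_pos': array([-1.20881008,  0.38385327,  0.04382087,  1.5996167 , -0.01793207,
        1.16121979, -0.04989753]), 'joint_vel': array([ 1.53211380e-04, -8.42907270e-05, -3.96826826e-04, -1.37453597e-03,
       -9.90830859e-06, -5.39522661e-04,  1.25919067e-03]), 'effort': array([ 8.60087275e-04, -4.33458996e+01,  1.02484602e+00, -2.49511260e+01,
        1.05754970e-02,  1.12769436e-02,  6.63220433e-06]), 'tcp_pos': array([288.00125341, 581.62833616, 229.85537536]), 'orientation': array([-0.71564579, -3.05847239,  0.00417297]), 'contact_force': array([ 0.37485637, -0.64886406, -1.01397353]), 'wrist_torque': array([-0.01334574, -0.06146646,  0.01494485]), 'finger_force': 0.0, 'opening': 85.60763165039663}
scene {'fx': 542.8551248298163, 'fy': 542.8551248298163, 'cx': 277.1165567799037, 'cy': 211.62358584183593, 'rvec': array([ 1.18693896,  2.55821992, -0.73819959]), 'tvec': array([ 352.64376447, -362.41845478, 1737.89066307])}
top {'fx': 429.2974713262647, 'fy': 429.2974713262647, 'cx': 279.7259814478936, 'cy': 212.65399606747687, 'rvec': array([ 2.10351229, -2.15742436,  0.15542268]), 'tvec': array([  62.56222932,  567.45751569, 1323.9444379 ])}
```

View pics/scene0.png

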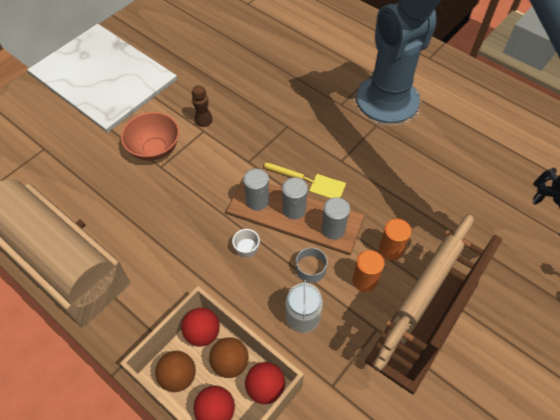

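View pics/top0.png

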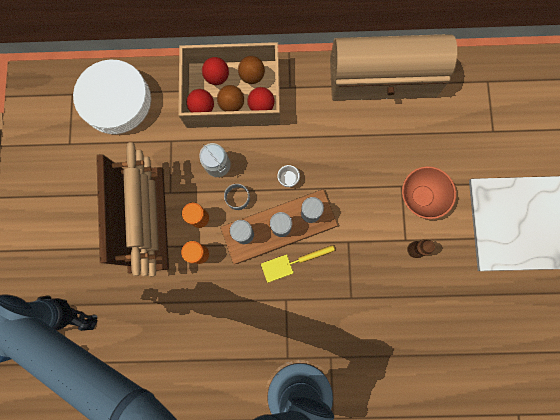

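The scene view shows three grey tins on the board at (336,218), (294,198) and (257,190); in the top view they are at (241,231), (281,224) and (312,209). The lookalikes in the top view are two orange tins at (195,213) and (192,252), the jar (213,157), the ring (237,196) and the ramekin (288,176). The tin nearest the rack is at top (241,231). I'll check it in an enlarged crop.

Run:
```python
import cv2
a=cv2.imread("pics/top0.png")[170:290,180:340]
b=cv2.imread("pics/scene0.png")[150:270,220:380]
cv2.imwrite("pics/c1.png",cv2.resize(a,None,fx=5,fy=5,interpolation=2))
cv2.imwrite("pics/c2.png",cv2.resize(b,None,fx=5,fy=5,interpolation=2))
```

```text
(no output)
```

View pics/c1.png

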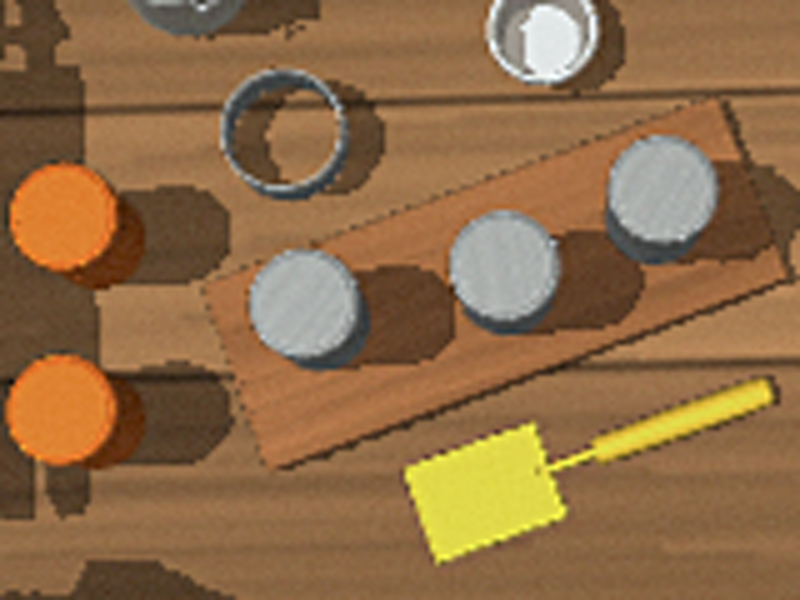

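View pics/c2.png

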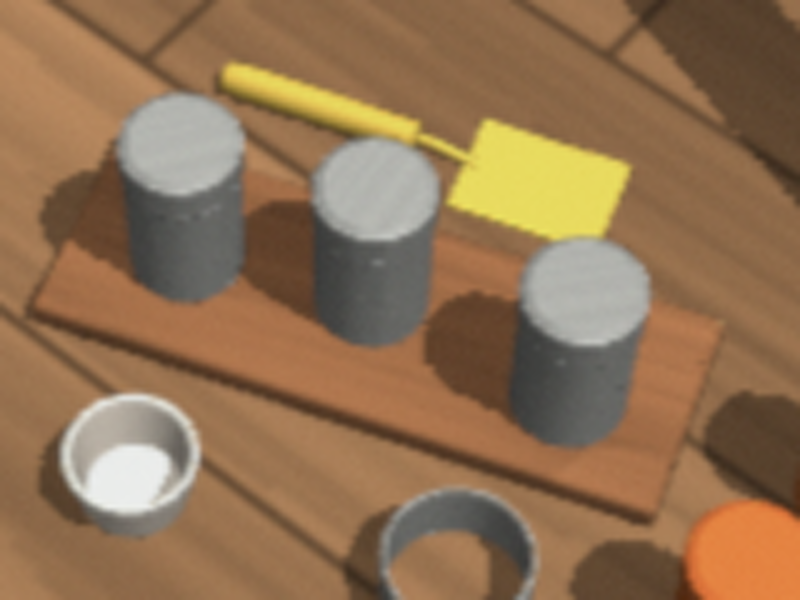

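The crops show three grey tins standing on the board. Their lid centres are at (305,303), (505,267) and (663,189) in the top crop, and at (585,291), (376,188) and (182,144) in the scene crop. The orange tins are off the board, beside the rack.

```bash
cat > h.py <<'E'
import numpy as np,cv2
from workcell import monitor,cams
def cam(n):
    p=cams.camera_params(n);R=cv2.Rodrigues(p["rvec"])[0]
    return np.array([[p["fx"],0,p["cx"]],[0,p["fy"],p["cy"]],[0,0,1]]),R,p["tvec"]
def onz(n,uv,z):
    K,R,t=cam(n);d=R.T@np.linalg.inv(K)@[*uv,1];c=-R.T@t
    return c+d*(z-c[2])/d[2]
def tool(s=None):
    s=s or monitor.read_state();return cv2.Rodrigues(s["orientation"])[0],s["tcp_pos"]
E
python3 - <<'E'
from h import *
T=[(305,303),(505,267),(663,189)];S=[(585,291),(376,188),(182,144)]
for a,b in zip(T,S):
    print(onz("top",(a[0]/5+179.6,a[1]/5+169.6),130).round(1),onz("scene",(b[0]/5+219.6,b[1]/5+149.6),130).round(1))
for q in [(205,285),(720,98),(795,280),(275,467)]: print("board",onz("top",(q[0]/5+179.6,q[1]/5+169.6),20).round(1))
for q in [(62,218),(62,410)]: print("orange",onz("top",(q[0]/5+179.6,q[1]/5+169.6),110).round(1))
for q in [(285,133),(543,35)]: print("ring,ram",onz("top",(q[0]/5+179.6,q[1]/5+169.6),45).round(1))
print("jar",onz("top",(212,155),124).round(1))
R,p=tool();print(R.round(3),p)
E
```

```text
[505.4 164.9 130. ] [509.4 167.2 130. ]
[523.9  45.2 130. ] [528.4  46.9 130. ]
[568.6 -50.6 130. ] [572.  -48.1 130. ]
board [532.4 241.4  20. ]
board [647.1 -97.1  20. ]
board [ 525.7 -140.6   20. ]
board [413.9 196.7  20. ]
orange [564. 315. 110.]
orange [446.9 314.  110. ]
ring,ram [626.4 185.8  45. ]
ring,ram [686.5  17.9  45. ]
jar [741.8 251.6 124. ]
[[-0.896  0.444 -0.001]
 [ 0.444  0.896 -0.002]
 [-0.    -0.002 -1.   ]] [288.09844893 581.70930399 230.00892975]
```

Request:
carry_out:
  offset:
    - [0,0,-0.05]
    - [0,0,-0.05]
    - [0,0,-0.05]
    - [0,0,0]
    - [0,0,0]
    - [0,0,0]
    - [0,0,0]
  yaw: [0.1375,0.1375,0.1375,0.1375,0.1375,0.1375,0]
  fingers: [0.0854,0.0854,0.0854,0.0854,0.0854,0.0854,0.0854]
  force: 60

```text
time: 0.8
tcp_pos: [288.2, 582.2, 380.5]
orientation: [1.882, 2.515, -0.002]
contact_force: [0.3, -0.8, -0.1]
opening: 85.3
finger_force: 0.0
```

Request:
carry_out:
  offset:
    - [-0.046,0.0093,0]
    - [-0.046,0.0093,0]
    - [-0.046,0.0093,0]
    - [-0.046,0.0093,0]
    - [-0.046,0.0093,0]
    - [-0.046,0.0093,0]
    - [-0.046,0.0093,0]
    - [-0.046,0.0093,0]
  yaw: [0,0,0,0,0,0,0,0]
  fingers: [0.0854,0.0854,0.0854,0.0854,0.0854,0.0854,0.0854,0.0854]

```text
time: 1.6
tcp_pos: [464.0, 248.4, 380.9]
orientation: [-1.878, -2.518, 0.0]
contact_force: [0.7, -0.2, 0.2]
opening: 85.0
finger_force: 0.0
```

Request:
carry_out:
  offset:
    - [-0.046,0.0093,0]
    - [-0.046,0.0093,0]
    - [0,0,0.045]
    - [0,0,0.045]
    - [0,0,0.045]
    - [0,0,0.045]
    - [0,0,0]
  yaw: [0,0,0,0,0,0,0]
  fingers: [0.0854,0.0854,0.0854,0.0854,0.0854,0.0854,0.0854]

```text
time: 2.3
tcp_pos: [501.4, 165.2, 194.4]
orientation: [-1.875, -2.512, 0.022]
contact_force: [-1.3, 0.2, -0.3]
opening: 85.3
finger_force: 0.0
```

Run:
```python
from h import *
R,p=tool();print(p,R.round(3));K,Rc,t=cam("wrist")
f=cams.grab_frame("wrist")
cv2.imwrite("pics/w1.png",f[:,:,::-1])
for P in [(507,166,130),(526,46,130),(570,-49,130)]:
    q=K@(Rc@np.array(P)+t);print((q/q[2]).round(1))
```

```text
[501.37589391 165.21679784 194.37710951] [[-0.285  0.959 -0.014]
 [ 0.959  0.285 -0.007]
 [-0.003 -0.016 -1.   ]]
[294.2 223.    1. ]
[270.2 383.4   1. ]
[290.4 492.    1. ]
```

View pics/w1.png

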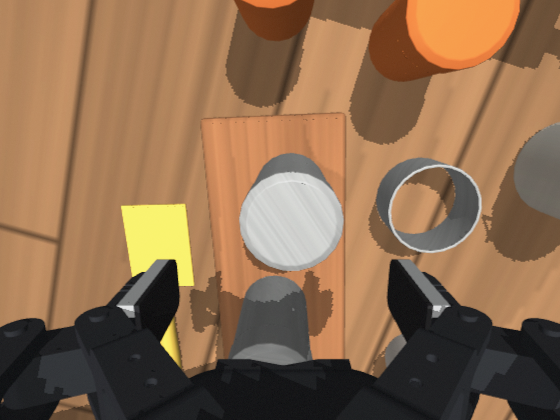

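The wrist view shows the tin 1 lid centred at (291,222), about 3 px from the prediction. Ring, spatula and orange tins are clear of the fingers' path.

Run:
```python
from h import *
s=monitor.read_state();R,p=tool(s);print(p,s["orientation"],np.abs(s["joint_vel"]).max())
P=onz("wrist",(291,221.5),130);print(P); print("shift",R.T@(np.array([P[0],P[1],88])-p))
```

```text
[504.44120455 166.2920474  198.20492373] [-1.87742221 -2.51456984  0.01239997] 0.10335947626374255
[508.69960182 166.43516614 130.        ]
shift [ -0.85664085   5.04881211 110.16830446]
```

Request:
carry_out:
  offset:
    - [0,0,0]
    - [0,0,0.028]
    - [0,0,0.028]
    - [0,0,0.028]
    - [0,0,0.028]
    - [0,0,0]
    - [0,0,0]
  yaw: [0,0,0,0,0,0,0]
  fingers: [0.0854,0.0854,0.0854,0.0854,0.0854,0.0854,0.0854]

```text
time: 3.05
tcp_pos: [509.6, 168.4, 91.7]
orientation: [1.88, 2.515, 0.005]
contact_force: [-0.0, -0.6, 0.3]
opening: 84.9
finger_force: 0.0
```

Request:
carry_out:
  offset:
    - [0,0,0]
    - [0,0,0]
    - [0,0,0]
    - [0,0,0]
    - [0,0,0]
    - [0,0,0]
  yaw: [0,0,0,0,0,0]
  fingers: [0.075,0.07,0.066,0.06,0.05,0.05]
  force: 40

```text
time: 3.65
tcp_pos: [506.8, 167.5, 90.4]
orientation: [-1.881, -2.514, 0.001]
contact_force: [-4.5, -1.2, 7.8]
opening: 63.3
finger_force: 42.0
```

Request:
carry_out:
  offset:
    - [0,0,-0.005]
    - [0,0,-0.01]
    - [0,0,-0.02]
    - [0,0,-0.02]
    - [0,0,-0.02]
    - [0,0,-0.015]
    - [0,0,0]
    - [0,0,0]
  yaw: [0,0,0,0,0,0,0,0]
  fingers: [0.05,0.05,0.05,0.05,0.05,0.05,0.05,0.05]
  force: 60

```text
time: 4.45
tcp_pos: [507.4, 167.5, 179.2]
orientation: [1.882, 2.515, 0.001]
contact_force: [0.7, -0.4, -4.1]
opening: 62.6
finger_force: 66.6
```

Request:
carry_out:
  offset:
    - [0,0,0]
    - [0,0,0]
    - [0,0,0]
    - [0,0,0]
    - [0,0,0]
    - [0,0,0]
  yaw: [0,0,0,0,0,0]
  fingers: [0.05,0.05,0.05,0.05,0.05,0.05]

```text
time: 5.05
tcp_pos: [507.4, 167.4, 179.2]
orientation: [-1.882, -2.515, 0.0]
contact_force: [0.8, -0.4, -3.7]
opening: 62.4
finger_force: 66.6
```

Run:
```python
from h import *
for i in range(5):
    s=monitor.read_state();print(s["contact_force"].round(2),s["tcp_pos"].round(1),s["effort"].round(2)[:4],s["wrist_torque"].round(2))
    f=cams.grab_frame("scene")
cv2.imwrite("pics/s1.png",cv2.resize(f[130:280,200:400,::-1],None,fx=4,fy=4))
```

```text
[ 0.82 -0.41 -3.73] [507.4 167.4 179.2] [ -0.   -32.06   3.29 -24.21] [-0.01 -0.01  0.  ]
[ 0.37 -0.18 -4.12] [507.5 167.4 179.3] [ -0.   -32.06   3.29 -24.22] [-0.01 -0.02  0.01]
[-0.4   0.03 -3.6 ] [507.5 167.4 179.3] [ -0.   -32.07   3.29 -24.23] [0.   0.04 0.01]
[-0.36 -0.26 -3.07] [507.5 167.4 179.3] [  0.   -32.08   3.29 -24.23] [-0.02 -0.04 -0.  ]
[ 0.47  0.48 -3.87] [507.5 167.4 179.3] [  0.   -32.08   3.29 -24.24] [-0.04 -0.03  0.06]
```

View pics/s1.png

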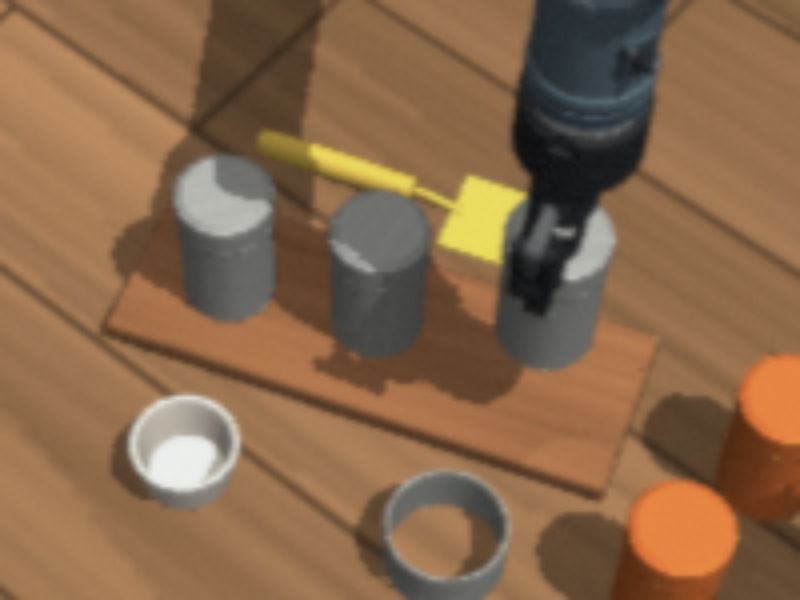

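The crop shows tin 1 held upright and clear of the board at about (555,280), weighing about 3.7 N (0.38 kg). I'll lower it gently.

Request:
carry_out:
  offset:
    - [0,0,0.015]
    - [0,0,0.02]
    - [0,0,0.02]
    - [0,0,0.018]
    - [0,0,0.008]
    - [0,0,0.003]
    - [0,0,0.002]
    - [0,0,0]
  yaw: [0,0,0,0,0,0,0,0]
  fingers: [0.05,0.05,0.05,0.05,0.05,0.05,0.05,0.05]

```text
time: 6.1
tcp_pos: [508.1, 167.7, 93.9]
orientation: [1.882, 2.515, 0.002]
contact_force: [0.9, -0.9, -3.6]
opening: 62.6
finger_force: 66.8
```

Request:
carry_out:
  offset:
    - [0,0,0]
    - [0,0,0.001]
    - [0,0,0.001]
    - [0,0,0]
  yaw: [0,0,0,0]
  fingers: [0.05,0.05,0.05,0.05]

```text
time: 6.5
tcp_pos: [507.4, 167.5, 91.3]
orientation: [-1.882, -2.515, -0.0]
contact_force: [0.1, -0.0, -3.7]
opening: 62.6
finger_force: 66.8
```

Request:
carry_out:
  offset:
    - [0,0,0.0007]
    - [0,0,0.0007]
    - [0,0,0]
    - [0,0,0]
  yaw: [0,0,0,0]
  fingers: [0.05,0.05,0.05,0.05]

```text
time: 6.9
tcp_pos: [507.5, 167.5, 90.5]
orientation: [-1.882, -2.515, -0.0]
contact_force: [-3.1, -1.2, 4.4]
opening: 62.8
finger_force: 67.0
```

Contact made (+4.4 N), so I open the fingers, then raise.

Request:
carry_out:
  offset:
    - [0,0,0]
    - [0,0,0]
    - [0,0,0]
    - [0,0,0]
    - [0,0,0]
    - [0,0,0]
  yaw: [0,0,0,0,0,0]
  fingers: [0.064,0.068,0.075,0.0854,0.0854,0.0854]

```text
time: 7.5
tcp_pos: [507.6, 167.5, 89.9]
orientation: [1.882, 2.515, 0.0]
contact_force: [0.1, -0.6, -0.1]
opening: 85.8
finger_force: 0.0
```

Request:
carry_out:
  offset:
    - [0,0,-0.02]
    - [0,0,-0.04]
    - [0,0,-0.04]
    - [0,0,-0.02]
    - [0,0,0]
    - [0,0,0]
    - [0,0,0]
    - [0,0,0]
  yaw: [0,0,0,0,0,0,0,0]
  fingers: [0.0854,0.0854,0.0854,0.0854,0.0854,0.0854,0.0854,0.0854]

```text
time: 8.3
tcp_pos: [506.1, 167.0, 208.0]
orientation: [-1.881, -2.514, 0.005]
contact_force: [0.2, 0.2, 0.4]
opening: 85.5
finger_force: 0.0
```

Run:
```python
from h import *
s=monitor.read_state();R,p=tool(s);print(p,s["contact_force"],np.abs(s["joint_vel"]).max())
K,Rc,t=cam("wrist");f=cams.grab_frame("wrist")
cv2.imwrite("pics/w2.png",f[:,:,::-1])
for P in [(507,166,130),(526,46,130)]:
    q=K@(Rc@np.array(P)+t);print((q/q[2]).round(1))
print(R.T@(np.array([526,46,p[2]])-p))
```

```text
[506.14991944 167.01421074 207.99256487] [0.19207962 0.22970428 0.42519816] 0.00636342895681303
[284.7 217.2   1. ]
[263.5 370.7   1. ]
[-121.69588977  -15.11783512    0.1623988 ]
```

View pics/w2.png

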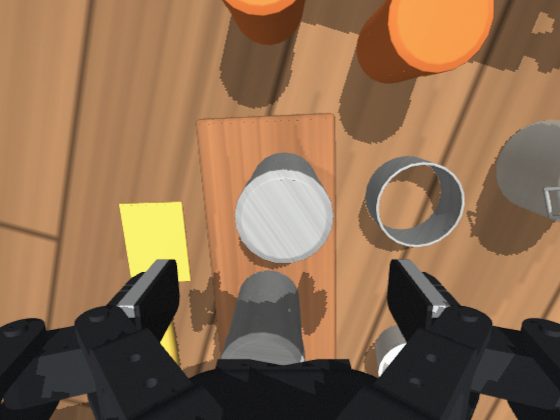

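Tin 1 stands upright on the board at (284,216), as predicted. Tin 2's lid column, about 262, also matches. Moving over tin 2.

Request:
carry_out:
  offset:
    - [-0.03,-0.0035,0]
    - [-0.04,-0.005,0]
    - [-0.04,-0.005,0]
    - [-0.011,-0.0015,0]
    - [0,0,0]
    - [0,0,0]
    - [0,0,0]
    - [0,0,0]
  yaw: [0,0,0,0,0,0,0,0]
  fingers: [0.0854,0.0854,0.0854,0.0854,0.0854,0.0854,0.0854,0.0854]

```text
time: 9.15
tcp_pos: [526.9, 49.3, 209.6]
orientation: [-1.877, -2.518, -0.0]
contact_force: [0.1, 0.3, -0.0]
opening: 86.0
finger_force: 0.0
```

Run:
```python
from h import *
s=monitor.read_state();R,p=tool(s);print(p)
K,Rc,t=cam("wrist");f=cams.grab_frame("wrist")
q=K@(Rc@np.array([526,46,130])+t);print((q/q[2]).round(1))
g=cv2.medianBlur(cv2.cvtColor(f,cv2.COLOR_RGB2GRAY),5)[120:310,180:390]
c=cv2.HoughCircles(g,cv2.HOUGH_GRADIENT,1,200,param1=100,param2=15,minRadius=42,maxRadius=56);print(c+[180,120,0])
```

```text
[526.94374166  49.34094179 209.63777487]
[280.8 219.2   1. ]
[[[281.5 218.5  45.5]]]
```

Request:
carry_out:
  offset:
    - [-0.0025,0,0.01]
    - [0,0,0.03]
    - [0,0,0.03]
    - [0,0,0.03]
    - [0,0,0.015]
    - [0,0,0.004]
    - [0,0,0]
    - [0,0,0]
  yaw: [0,0,0,0,0,0,0,0]
  fingers: [0.0854,0.0854,0.0854,0.0854,0.0854,0.0854,0.0854,0.0854]

```text
time: 10.0
tcp_pos: [529.2, 44.8, 92.1]
orientation: [1.881, 2.514, 0.003]
contact_force: [-0.0, -0.5, -0.3]
opening: 85.5
finger_force: 0.0
```

Request:
carry_out:
  offset:
    - [0,0,0]
    - [0,0,0]
    - [0,0,0]
    - [0,0,0]
    - [0,0,0]
    - [0,0,0]
  yaw: [0,0,0,0,0,0]
  fingers: [0.075,0.07,0.066,0.06,0.05,0.05]
  force: 40

```text
time: 10.6
tcp_pos: [526.5, 44.2, 91.3]
orientation: [-1.881, -2.513, 0.003]
contact_force: [-6.3, -0.9, 6.5]
opening: 63.2
finger_force: 42.6
```

Request:
carry_out:
  offset:
    - [0,0,-0.005]
    - [0,0,-0.01]
    - [0,0,-0.02]
    - [0,0,-0.02]
    - [0,0,-0.02]
    - [0,0,-0.015]
    - [0,0,0]
    - [0,0,0]
  yaw: [0,0,0,0,0,0,0,0]
  fingers: [0.05,0.05,0.05,0.05,0.05,0.05,0.05,0.05]
  force: 60

```text
time: 11.4
tcp_pos: [527.5, 44.9, 180.4]
orientation: [-1.882, -2.515, 0.0]
contact_force: [-0.6, 0.5, -6.6]
opening: 62.9
finger_force: 68.1
```

Request:
carry_out:
  offset:
    - [0,0,0]
    - [0,0,0]
    - [0,0,0]
    - [0,0,0]
    - [0,0,0]
    - [0,0,0]
  yaw: [0,0,0,0,0,0]
  fingers: [0.05,0.05,0.05,0.05,0.05,0.05]

```text
time: 12.0
tcp_pos: [527.9, 44.7, 180.8]
orientation: [-1.882, -2.515, 0.0]
contact_force: [0.5, 0.5, -7.3]
opening: 62.8
finger_force: 68.1
```

Tin 2 weighs about 7 N. Lowering it.

Request:
carry_out:
  offset:
    - [0,0,0.015]
    - [0,0,0.02]
    - [0,0,0.02]
    - [0,0,0.018]
    - [0,0,0.008]
    - [0,0,0.003]
    - [0,0,0.002]
    - [0,0,0]
  yaw: [0,0,0,0,0,0,0,0]
  fingers: [0.05,0.05,0.05,0.05,0.05,0.05,0.05,0.05]

```text
time: 12.8
tcp_pos: [528.7, 44.8, 95.6]
orientation: [1.882, 2.515, 0.002]
contact_force: [-0.1, -0.6, -8.1]
opening: 63.2
finger_force: 68.0
```

Request:
carry_out:
  offset:
    - [0,0,0]
    - [0,0,0.001]
    - [0,0,0.001]
    - [0,0,0]
    - [0,0,0]
  yaw: [0,0,0,0,0]
  fingers: [0.05,0.05,0.05,0.05,0.05]

```text
time: 13.3
tcp_pos: [527.8, 44.7, 92.9]
orientation: [-1.882, -2.515, 0.0]
contact_force: [-0.0, -0.8, -7.7]
opening: 62.7
finger_force: 68.0
```

Request:
carry_out:
  offset:
    - [0,0,0.0007]
    - [0,0,0.0007]
    - [0,0,0]
    - [0,0,0]
  yaw: [0,0,0,0]
  fingers: [0.05,0.05,0.05,0.05]

```text
time: 13.7
tcp_pos: [527.9, 44.7, 91.5]
orientation: [1.882, 2.515, 0.0]
contact_force: [-0.4, -0.6, -5.8]
opening: 62.6
finger_force: 68.3
```

Request:
carry_out:
  offset:
    - [0,0,0.0007]
    - [0,0,0.0003]
    - [0,0,0]
    - [0,0,0]
  yaw: [0,0,0,0]
  fingers: [0.05,0.05,0.05,0.05]

```text
time: 14.1
tcp_pos: [528.0, 44.6, 91.4]
orientation: [-1.882, -2.515, -0.001]
contact_force: [-5.9, -0.9, 6.5]
opening: 62.6
finger_force: 68.6
```

Request:
carry_out:
  offset:
    - [0,0,0]
    - [0,0,0]
    - [0,0,0]
    - [0,0,0]
    - [0,0,0]
    - [0,0,0]
  yaw: [0,0,0,0,0,0]
  fingers: [0.064,0.068,0.075,0.0854,0.0854,0.0854]

```text
time: 14.7
tcp_pos: [528.3, 44.8, 90.6]
orientation: [1.882, 2.515, 0.001]
contact_force: [-0.3, -0.4, 0.5]
opening: 85.4
finger_force: 0.0
```

Request:
carry_out:
  offset:
    - [0,0,-0.02]
    - [0,0,-0.04]
    - [0,0,-0.04]
    - [0,0,-0.02]
    - [0,0,0]
    - [0,0,0]
  yaw: [0,0,0,0,0,0]
  fingers: [0.0854,0.0854,0.0854,0.0854,0.0854,0.0854]

```text
time: 15.3
tcp_pos: [527.8, 44.9, 210.3]
orientation: [-1.882, -2.515, -0.001]
contact_force: [1.0, -0.1, -0.9]
opening: 85.2
finger_force: 0.0
```

Request:
carry_out:
  offset:
    - [-0.022,0.003,0]
    - [-0.035,0.005,0]
    - [-0.03,0.004,0]
    - [-0.015,0.002,0]
    - [0,0,0]
    - [0,0,0]
    - [0,0,0]
    - [0,0,0]
  yaw: [0,0,0,0,0,0,0,0]
  fingers: [0.0854,0.0854,0.0854,0.0854,0.0854,0.0854,0.0854,0.0854]

```text
time: 16.1
tcp_pos: [569.6, -47.3, 209.9]
orientation: [-1.878, -2.517, 0.0]
contact_force: [0.7, 0.4, 0.2]
opening: 85.4
finger_force: 0.0
```

Run:
```python
from h import *
s=monitor.read_state();R,p=tool(s);print(p)
K,Rc,t=cam("wrist");f=cams.grab_frame("wrist")
q=K@(Rc@np.array([570,-49.5,130])+t);print((q/q[2]).round(1))
g=cv2.medianBlur(cv2.cvtColor(f,cv2.COLOR_RGB2GRAY),5)[120:310,180:390]
c=cv2.HoughCircles(g,cv2.HOUGH_GRADIENT,1,200,param1=100,param2=15,minRadius=42,maxRadius=56);print(c+[180,120,0])
P=onz("wrist",(c+[180,120,0])[0,0,:2],130);print(P,R.T@(np.array([P[0],P[1],90.5])-p))
```

```text
[569.56505164 -47.29033125 209.86195996]
[283.3 218.2   1. ]
[[[279.5        217.5         47.59999847]]]
[567.68327314 -50.09804259 130.        ] [ -2.29375448  -2.48734374 119.36186004]
```

Request:
carry_out:
  offset:
    - [-0.001,-0.0015,0.01]
    - [0,0,0.03]
    - [0,0,0.03]
    - [0,0,0.03]
    - [0,0,0.015]
    - [0,0,0.004]
    - [0,0,0]
    - [0,0,0]
  yaw: [0,0,0,0,0,0,0,0]
  fingers: [0.0854,0.0854,0.0854,0.0854,0.0854,0.0854,0.0854,0.0854]

```text
time: 16.95
tcp_pos: [570.3, -50.8, 92.8]
orientation: [1.881, 2.514, 0.003]
contact_force: [0.5, 0.2, -0.4]
opening: 85.1
finger_force: 0.0
```

Request:
carry_out:
  offset:
    - [0,0,0]
    - [0,0,0]
    - [0,0,0]
    - [0,0,0]
    - [0,0,0]
    - [0,0,0]
  yaw: [0,0,0,0,0,0]
  fingers: [0.075,0.07,0.066,0.06,0.05,0.05]
  force: 40

```text
time: 17.55
tcp_pos: [569.1, -50.7, 92.3]
orientation: [-1.882, -2.515, -0.001]
contact_force: [-1.7, -0.3, 5.3]
opening: 62.9
finger_force: 43.3
```

Request:
carry_out:
  offset:
    - [0,0,-0.005]
    - [0,0,-0.01]
    - [0,0,-0.02]
    - [0,0,-0.02]
    - [0,0,-0.02]
    - [0,0,-0.015]
    - [0,0,0]
    - [0,0,0]
  yaw: [0,0,0,0,0,0,0,0]
  fingers: [0.05,0.05,0.05,0.05,0.05,0.05,0.05,0.05]
  force: 60

```text
time: 18.35
tcp_pos: [568.7, -50.4, 181.3]
orientation: [-1.882, -2.515, -0.0]
contact_force: [-0.3, -0.5, -2.1]
opening: 62.8
finger_force: 66.1
```

Request:
carry_out:
  offset:
    - [0,0,0]
    - [0,0,0]
    - [0,0,0]
    - [0,0,0]
    - [0,0,0]
    - [0,0,0]
  yaw: [0,0,0,0,0,0]
  fingers: [0.05,0.05,0.05,0.05,0.05,0.05]

```text
time: 18.95
tcp_pos: [568.9, -50.6, 181.4]
orientation: [-1.882, -2.515, 0.0]
contact_force: [0.9, -0.5, -3.4]
opening: 62.7
finger_force: 66.1
```

Tin 3 is light at about 3 N, so tin 2 is the heaviest. Setting tin 3 down.

Request:
carry_out:
  offset:
    - [0,0,0.015]
    - [0,0,0.02]
    - [0,0,0.02]
    - [0,0,0.018]
    - [0,0,0.008]
    - [0,0,0.003]
    - [0,0,0.002]
    - [0,0,0]
  yaw: [0,0,0,0,0,0,0,0]
  fingers: [0.05,0.05,0.05,0.05,0.05,0.05,0.05,0.05]

```text
time: 19.75
tcp_pos: [569.5, -50.7, 95.9]
orientation: [1.882, 2.515, 0.001]
contact_force: [0.1, -0.4, -1.7]
opening: 63.0
finger_force: 66.2
```

Request:
carry_out:
  offset:
    - [0,0,0]
    - [0,0,0.001]
    - [0,0,0.001]
    - [0,0,0.0005]
    - [0,0,0]
    - [0,0,0]
  yaw: [0,0,0,0,0,0]
  fingers: [0.05,0.05,0.05,0.05,0.05,0.05]

```text
time: 20.35
tcp_pos: [568.9, -50.6, 93.0]
orientation: [-1.882, -2.515, 0.0]
contact_force: [-0.7, 0.0, -1.8]
opening: 62.9
finger_force: 66.2
```

Request:
carry_out:
  offset:
    - [0,0,0.0005]
    - [0,0,0]
    - [0,0,0]
  yaw: [0,0,0]
  fingers: [0.05,0.05,0.05]

```text
time: 20.65
tcp_pos: [569.0, -50.6, 92.5]
orientation: [1.882, 2.515, 0.0]
contact_force: [-0.0, -0.2, -2.6]
opening: 62.9
finger_force: 66.2
```

Request:
carry_out:
  offset:
    - [0,0,0.0005]
    - [0,0,0.0003]
    - [0,0,0]
    - [0,0,0]
  yaw: [0,0,0,0]
  fingers: [0.05,0.05,0.05,0.05]

```text
time: 21.05
tcp_pos: [569.1, -50.7, 92.4]
orientation: [-1.882, -2.515, -0.001]
contact_force: [-2.7, 0.9, 5.4]
opening: 62.5
finger_force: 66.1
```

Request:
carry_out:
  offset:
    - [0,0,0]
    - [0,0,0]
    - [0,0,0]
    - [0,0,0]
    - [0,0,0]
    - [0,0,0]
  yaw: [0,0,0,0,0,0]
  fingers: [0.064,0.068,0.075,0.0854,0.0854,0.0854]

```text
time: 21.65
tcp_pos: [569.0, -50.5, 91.6]
orientation: [1.882, 2.515, 0.0]
contact_force: [0.2, -0.3, 0.1]
opening: 85.7
finger_force: 0.0
```

Request:
carry_out:
  offset:
    - [0,0,-0.02]
    - [0,0,-0.04]
    - [0,0,-0.04]
    - [0,0,-0.02]
    - [0,0,0]
    - [0,0,0]
  yaw: [0,0,0,0,0,0]
  fingers: [0.0854,0.0854,0.0854,0.0854,0.0854,0.0854]

```text
time: 22.25
tcp_pos: [568.9, -50.4, 211.7]
orientation: [1.882, 2.515, 0.001]
contact_force: [-0.1, -0.4, 0.4]
opening: 85.1
finger_force: 0.0
```

Request:
carry_out:
  offset:
    - [0.023,-0.0025,0]
    - [0.035,-0.0045,0]
    - [0.03,-0.0035,0]
    - [0.015,-0.002,0]
    - [0,0,0]
    - [0,0,0]
    - [0,0,0]
    - [0,0,0]
  yaw: [0,0,0,0,0,0,0,0]
  fingers: [0.0854,0.0854,0.0854,0.0854,0.0854,0.0854,0.0854,0.0854]

```text
time: 23.05
tcp_pos: [528.1, 43.0, 211.4]
orientation: [1.885, 2.513, -0.001]
contact_force: [-0.1, -0.4, 0.6]
opening: 85.5
finger_force: 0.0
```

Run:
```python
from h import *
s=monitor.read_state();R,p=tool(s);print(p)
K,Rc,t=cam("wrist");f=cams.grab_frame("wrist")
q=K@(Rc@np.array([527,45.5,130])+t);print((q/q[2]).round(1))
cv2.imwrite("pics/w3.png",f[:,:,::-1])
```

```text
[528.13656743  42.97499602 211.40393856]
[283.  210.1   1. ]
```

View pics/w3.png

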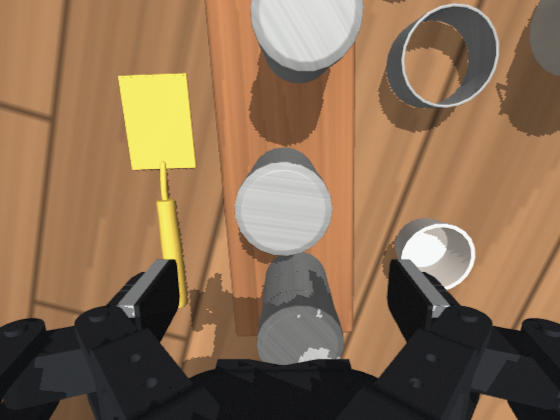

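All three tins stand upright. Tin 2's lid is at (283,209), as predicted, so I grip and lift it high.

Request:
carry_out:
  offset:
    - [0,0,0.01]
    - [0,0,0.03]
    - [0,0,0.03]
    - [0,0,0.03]
    - [0,0,0.016]
    - [0,0,0.004]
    - [0,0,0]
    - [0,0,0]
  yaw: [0,0,0,0,0,0,0,0]
  fingers: [0.0854,0.0854,0.0854,0.0854,0.0854,0.0854,0.0854,0.0854]

```text
time: 23.9
tcp_pos: [528.9, 44.6, 92.5]
orientation: [1.882, 2.514, 0.002]
contact_force: [0.1, 0.5, -0.2]
opening: 85.6
finger_force: 0.0
```

Request:
carry_out:
  offset:
    - [0,0,0]
    - [0,0,0]
    - [0,0,0]
    - [0,0,0]
    - [0,0,0]
    - [0,0,0]
  yaw: [0,0,0,0,0,0]
  fingers: [0.075,0.07,0.066,0.06,0.05,0.05]
  force: 40

```text
time: 24.5
tcp_pos: [528.1, 44.8, 92.5]
orientation: [-1.882, -2.515, -0.001]
contact_force: [-2.1, 0.6, 6.2]
opening: 63.2
finger_force: 43.4
```

Request:
carry_out:
  offset:
    - [0,0,-0.005]
    - [0,0,-0.01]
    - [0,0,-0.02]
    - [0,0,-0.03]
    - [0,0,-0.03]
    - [0,0,-0.03]
    - [0,0,-0.03]
    - [0,0,-0.02]
  yaw: [0,0,0,0,0,0,0,0]
  fingers: [0.05,0.05,0.05,0.05,0.05,0.05,0.05,0.05]
  force: 60

```text
time: 25.3
tcp_pos: [527.7, 44.3, 268.1]
orientation: [1.883, 2.514, 0.001]
contact_force: [0.6, 0.0, -6.8]
opening: 63.0
finger_force: 68.2
```

Request:
carry_out:
  offset:
    - [0,0,-0.015]
    - [0,0,-0.005]
    - [0,0,0]
    - [0,0,0]
    - [0,0,0]
    - [0,0,0]
    - [0,0,0]
    - [0,0,0]
  yaw: [0,0,0,0,0,0,0,0]
  fingers: [0.05,0.05,0.05,0.05,0.05,0.05,0.05,0.05]

```text
time: 26.1
tcp_pos: [527.8, 44.7, 286.3]
orientation: [-1.882, -2.515, 0.001]
contact_force: [0.1, 0.5, -7.0]
opening: 62.9
finger_force: 68.2
```

Run:
```python
from h import *
f=cams.grab_frame("scene")
cv2.imwrite("pics/s2.png",cv2.resize(f[100:300,180:440,::-1],None,fx=3,fy=3))
s=monitor.read_state();print(s["tcp_pos"],s["contact_force"],np.abs(s["joint_vel"]).max())
```

```text
[527.84934045  44.68015267 286.46758059] [ 0.05535013 -0.0647454  -7.20087013] 0.003862366993389108
```

View pics/s2.png

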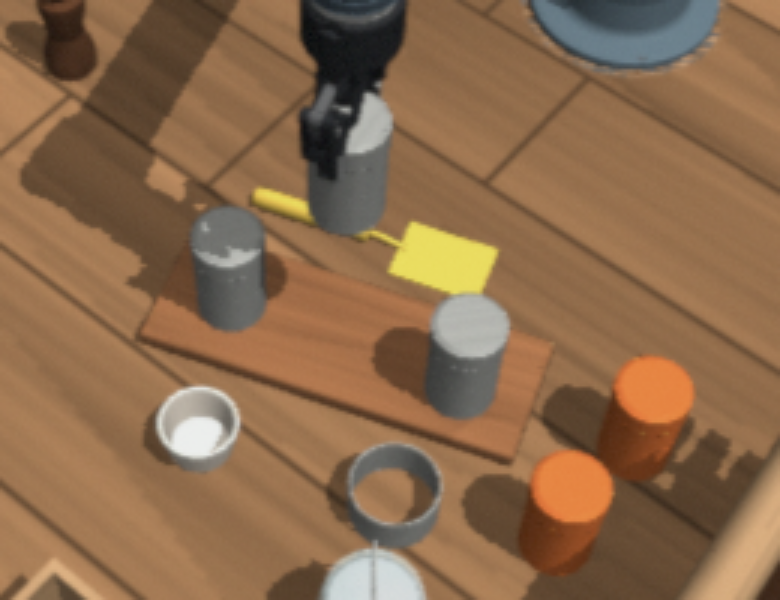

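The crop shows tin 2 held upright and still at about (350,170), its bottom around 214 mm up. Tins 1 (465,355) and 3 (230,270) stand upright on the board, and nothing else in view has moved.

```bash
python3 -c "
from workcell import workorder;print(workorder.close_job())"
```

```text
the job is handed in; nothing more can be done
None
```

The job is handed in: I lifted tins 1, 2 and 3 in that order and set each down upright; tin 2 is the heaviest (about 0.7 kg, the others about 0.2–0.4 kg), and the arm was holding it up, still and upright, at hand-in (about 26 s on the clock).

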